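Snap the gasketed lid onto the pail of wheel bearings

TASK

Close up the open pail of wheel bearings so that no dust gets in: take the loose lid by its screw cap, lay it squarely on the pail, then press it down around the edge, one rim section after another, until all six sections have snapped home. Firm finger pressure is enough: the lid cracks if it is leaned on or forced, so stop pushing when a section bottoms out. Leave the pail standing where it is and don't disturb the other things on the bench.

Things in the scene. Friction and masses are not known exactly. Their poses are not given: they have to be found in the camera images.
- lid: white plastic pail lid, 168 mm across, 0.23 kg, right way up; origin: centre of its underside, z up. Flat panel, top 19.5 mm above the origin, out to 62 mm from the axis, with a tapered plug, 132 mm across, below it that drops into the pail's mouth; around it the rim, 67 to 83 mm from the axis, top 23.5 mm up, cut by slits into six equal sections that flex singly, gasket and lip underneath
- cap (a point): middle of the top of the lid's grey ribbed screw cap, 41.5 mm above the lid's origin; the cap is 44 mm across and stands 22 mm above the panel: the place to grip the lid, from above, at any yaw. It is not the place to press: pushing there only dishes the soft panel in, and 12 mm deeper than its closed position ruins the lid
- section0: rim section 0 of the lid; origin, where to press: middle of its top, 71 mm from the lid's axis at lid yaw 0 deg. Loose on the pail it is about 153 mm above the pail's underside. Pushed here with some 8 to 18 N the section spreads, snaps over the pail's rim, drops 8 to 9 mm, stops dead on the gasket and stays down. More than 60 N cracks it
- section1: rim section 1 of the lid; origin, where to press: middle of its top, 71 mm from the lid's axis at lid yaw 60 deg. Heights and forces as for section 0; each section moves by itself, and a push across a slit, on two sections at once, needs twice the force
- section2: rim section 2 of the lid; origin, where to press: middle of its top, 71 mm from the lid's axis at lid yaw 120 deg. Heights and forces as for section 0
- section3: rim section 3 of the lid; origin, where to press: middle of its top, 71 mm from the lid's axis at lid yaw 180 deg. Heights and forces as for section 0
- section4: rim section 4 of the lid; origin, where to press: middle of its top, 71 mm from the lid's axis at lid yaw 240 deg. Heights and forces as for section 0
- section5: rim section 5 of the lid; origin, where to press: middle of its top, 71 mm from the lid's axis at lid yaw 300 deg. Heights and forces as for section 0
- pail: open white plastic pail, 140 mm high, rim 146 mm across over its 6 mm round bead, 149 mm over the rib below it, base 120 mm across, 1.8 kg with the bearings in it, free-standing; a thin wire bail hangs down its side, below the rim. Origin: centre of its underside, z up along its axis
- mouth (a point): centre of the pail's mouth, level with the top of its rim, 140 mm above its underside. Laid on loosely at any yaw, within about 3 mm of the axis, the lid finds its own centre, with its origin 11 to 12 mm below this point (panel and cap sag 1 to 2 mm); when fully home, 20 mm below it
- paint_can: closed metal paint can, 100 mm across, 115 mm high, bystander; origin under its centre
- spool: spool of copper wire, 60 mm across, 50 mm high, bystander; origin under its centre
- wood_block: offcut of wood 110 x 60 x 38 mm, bystander; origin under its centre
- socket: steel socket standing on end, 29 mm across, 50 mm high, bystander; origin under its centre
- wrench: steel spanner 185 mm long, 9 mm high, lying flat, along its own x, bystander
- fitting: brass hose fitting standing on end, 32 mm across, 52 mm high, bystander; origin under its centre

How it is judged:
By the outcome, as a careful person would: the job done as asked, in the order asked, and still so for the second after the job is handed in, with the robot touching nothing.
It also fails if it takes over 67 s, if anything falls off the work surface, if the arm or the gripper's body presses on something with over 40 N, if the wrist force passes 120 N, or if a joint passes its speed limit or range.

ROBOT

A 6-joint arm with a two-finger parallel gripper is mounted at the origin on the work surface. World frame = base frame: x ahead of the robot, y to its left, z up, the work surface at z = 0. Lengths are in m, angles in rad, forces in N, time in s.
With the tool pointing down it reaches from about 0.35 to 0.775 m from the base axis. Payload 5.5 kg.
Tool frame: the origin (TCP) lies on the centre line of the jaws, within the pads' length; the fingertips stand 11 mm ahead of it and the grasp point (between the pads) lies 8 mm behind it (env.tip_extent is the distance from the TCP to the fingertips, in m); z points along the fingers, y is the line along which they close (so a half turn about z gives the same grasp; the last joint's range is limited). The gripper opens to 85 mm and grips with 20 to 120 N. Pads are 22 mm wide; open, the fingers measure 114 mm over their backs; the gripper's body (76 mm by 85 mm) begins 54 mm behind the grasp point. The pads swing forward as they close: fully open they stand 13 mm farther back than shut.
Start: joints at [-1.484, 0.313, 0.046, 1.304, 0, 1.431], TCP at [0.129, -0.56, 0.242] pointing down, gripper open.
Joint ranges: [-2.76, 2.76], [-0.86, 1.69], [-1.03, 1.26], [-2.2, 2.34], [-1.47, 1.5], [-3.14, 3.14]. Speed limits (rad/s): [2.57, 2.57, 3.14, 3.14, 3.14, 3.14].

INTERFACE

Orientations are given as a unit quaternion [w, x, y, z].
In Python, from workcell import env gives the robot as it stands.
- The arm moves only by the shell command python3 -m jog 'ROWS' [FORCE]. ROWS is JSON, a list of rows, each a list of 5 numbers: the gripper's target within -1 to 1 (shut at 1, half-way at 0, fully open at -1), then the shift along the tool's x, y, z in m, then the turn about the tool's z in degrees. In form: [[fingers, tx, ty, tz, turn], ...]. A call has 1 to 5 rows; each row shifts and turns the commanded pose from where the row before left it, along the tool's axes as they then stand; what a row does not reach is not made up. A row lasts 1/12 s, in which the tool goes at most 41.7 mm and 7.16 degrees, less where a joint would pass 70% of its speed; a pose out of reach is approached as far as the arm can. A call is refused whole if a number of a shift passes 0.0417 or a number of a turn 7.16, either way. A call with a gripper value outside its range is refused whole. The fingers move at their own pace and stop on an object; FORCE is the grip in N (left out, the last holds). Time passes only in rows, so rows that do not move let the fingers close. It gives the time, the measured TCP pose, the force, the opening and the grip force at its end, in the units of the state.
- env.get_state(): the state, without advancing time (a new reading comes with each control period).
- env.read_camera(name): name is "side" or "top" or "wrist"; returns a dict with "img" (480x640x3 uint8, red, green, blue), "fov_y" (degrees; the focal length in pixels is half the picture's height over the tangent of half this angle, whatever the lens; pixels are square), "cx", "cy" (the principal point, pixels), "T" (4x4, takes a point from camera to world coordinates). Camera axes: x right, y up, looking along -z (the intrinsics and any distortion apply to the point x, -y, -z); pixel columns grow to the right and rows downward; lengths in m; the calibration is good to about 2 mm. The wrist camera is an equidistant fisheye: a pixel r from the principal point sees the ray r / f radians off the axis. A picture is of the moment at which its call begins. There is no depth.
- env.hand_in(): hands the job in; it is judged then, once.
The state is a dict: "clock": time; "joint_pos": joint angles; "qvel": joint speeds; "tau": joint torques, N m; "tcp_pos": TCP position; "orientation": TCP orientation; "wrist_force": force on the tool from outside, world axes, zero at the start; "ft_torque": the same for the moment, N m; "finger_gap": finger opening in m; "grip_force": force on a finger pad.
Only numpy, scipy, OpenCV 4.12 (cv2) and the standard library are available. Lean on these libraries where they do the work, as an engineer would, in place of code of your own. Each camera call takes 0.05 s, during which the arm holds its last target. There are 200 camera calls.

## Working session

There is one attempt and no reset: what is moved stays moved. The work goes in short steps, Python scripts to look and compute and a shell command to move; the robot and the scene stay as the last step left them, time stands still between calls to the robot, and variables do not carry over. Pictures are saved under pics/ and viewed, at most 10 in all, crops included, and the job is handed in when it is done.

```bash
mkdir -p pics; ls
cat > h.py <<'E'
from workcell import env
import numpy as np, cv2
def cam(n,save=None):
    c=env.read_camera(n)
    if save: cv2.imwrite('pics/'+save,c['img'][:,:,::-1])
    return c
def ray(c,u,v,fish=False):
    f=240/np.tan(np.radians(c['fov_y'])/2)
    x,y=(u-c['cx'])/f,(v-c['cy'])/f
    if fish:
        r=np.hypot(x,y); s=np.sin(r)/r if r>1e-9 else 1
        d=np.array([x*s,-y*s,-np.cos(r)])
    else: d=np.array([x,-y,-1.])
    T=np.array(c['T']); return T[:3,3],T[:3,:3]@d
def atz(c,u,v,z,fish=False):
    o,d=ray(c,u,v,fish); return o+d*(z-o[2])/d[2]
E
python3 - <<'E'
from h import *
for n in('top','side','wrist'):
    c=cam(n,n+'0.png'); print(n,c['fov_y'],c['cx'],c['cy'],np.round(c['T'],3).tolist())
s=env.get_state(); print(s['clock'],s['tcp_pos'],s['orientation'],s['wrist_force'],s['finger_gap'])
E
```

```text
pics
top 51.7182358769156 314.1412812593861 234.3179656188516 [[0.0, 0.98, -0.2, 0.441], [-1.0, -0.001, -0.005, 0.07], [-0.005, 0.2, 0.98, 0.955], [0.0, 0.0, 0.0, 1.0]]
side 54.48000310425544 327.4182489357693 235.97054845461582 [[0.966, 0.188, -0.176, 0.469], [-0.258, 0.716, -0.649, -0.426], [0.004, 0.673, 0.74, 0.691], [0.0, 0.0, 0.0, 1.0]]
wrist 65.70646984690485 319.458294001461 240.2392790782373 [[0.225, 0.939, 0.259, 0.195], [-0.974, 0.217, 0.058, -0.545], [-0.002, -0.265, 0.964, 0.374], [0.0, 0.0, 0.0, 1.0]]
0.15 [ 0.12928258 -0.55987731  0.24160926] [-7.24064211e-04  9.93572340e-01  1.13196641e-01  2.67011662e-05] [-0.78696288  0.97829064 -0.22130977] 0.08519359557578987
```

View pics/top0.png

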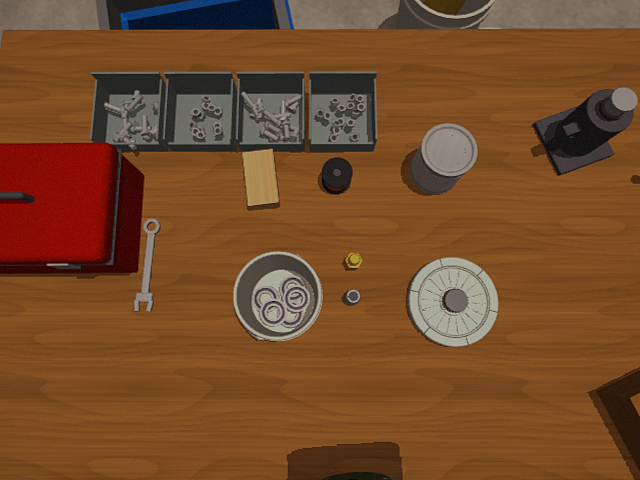

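View pics/side0.png

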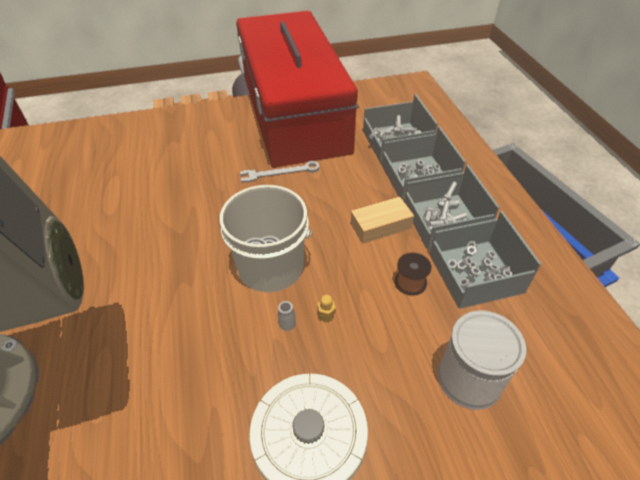

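Top view: the lid's cap is at (456,300), the pail mouth is centred at about (278,296) with the socket and fitting at (352,297) and (353,261) between them. The side view agrees, with the cap at (308,425) and the rim centre at about (264,219).

Run:
```python
from h import *
c=cam('top'); s=cam('side')
def ell(c,box):
    x0,y0,x1,y1=box; h=cv2.cvtColor(c['img'],cv2.COLOR_RGB2HSV)
    m=((h[:,:,1]<70)&(h[:,:,2]>110)).astype(np.uint8)[y0:y1,x0:x1]
    cs,_=cv2.findContours(m,cv2.RETR_EXTERNAL,cv2.CHAIN_APPROX_NONE)
    k=cv2.convexHull(max(cs,key=cv2.contourArea)); e=cv2.fitEllipse(k); return e[0][0]+x0,e[0][1]+y0,e[1],e[2]
e=ell(c,(395,245,510,360));print('lid',e,atz(c,e[0],e[1],.0235))
print('cap top',atz(c,456,300,.0415),'side',atz(s,308,419,.0415))
for b in[(225,245,330,350)]:
    e=ell(c,b);print('pail',e,atz(c,e[0],e[1],.138))
print('side mouth',atz(s,264,219,.14))
for n,u,v,z in[('socket',352,294,.05),('fit',353,257,.05),('can',449,149,.115),('spool',337,170,.05)]: print(n,atz(c,u,v,z))
# tool axes
from scipy.spatial.transform import Rotation as R
q=env.get_state()['orientation']; print(R.from_quat(np.roll(q,-1)).as_matrix().round(3))
```

```text
lid (453.2496871948242, 301.49122619628906, (86.46698760986328, 91.49915313720703), 134.86351013183594) [ 0.50319486 -0.18525907  0.0235    ]
cap top [ 0.50470657 -0.18551373  0.0415    ] side [ 0.50920532 -0.1815213   0.0415    ]
pail (277.1451110839844, 296.0247611999512, (88.67576599121094, 90.80545806884766), 23.537954330444336) [0.50445047 0.1344816  0.138     ]
side mouth [0.50880883 0.11976667 0.14      ]
socket [0.51494881 0.00524733 0.05      ]
fit [0.58303689 0.0023896  0.05      ]
can [ 0.76847453 -0.16773219  0.115     ]
spool [0.75157929 0.03045944 0.05      ]
[[ 0.974  0.225 -0.   ]
 [ 0.225 -0.974  0.001]
 [ 0.    -0.001 -1.   ]]
```

```bash
python3 -c "
from workcell import env;print(env.tip_extent)"
python3 -m jog '[[-1,0.034,-0.0212,0,0],[-1,0.034,-0.0212,0,0],[-1,0.034,-0.0212,0,0],[-1,0.034,-0.0212,0,0],[-1,0.034,-0.0212,0,0]]' 50
python3 -m jog '[[-1,0.034,-0.0212,0,0],[-1,0.034,-0.0212,0,0],[-1,0.034,-0.0212,0,0],[-1,0.034,-0.0212,0,0],[-1,0.034,-0.0212,0,0]]'
python3 -m jog '[[0,0.034,-0.0212,0,0],[0,0.034,-0.0212,0.02,0],[0,0.026,-0.016,0.02,0],[-0.2,0,0,0,0],[-0.2,0,0,0,0]]'
python3 - <<'E'
from h import *
c=cam('wrist','w1.png');print(np.round(c['T'],3).tolist(),env.tip_extent)
E
```

```text
0.011
clock: 0.67
tcp_pos: [0.2719, -0.4174, 0.2422]
orientation: [0.0, 0.994, 0.113, 0.0]
wrist_force: [1.1, -0.6, -0.9]
finger_gap: 0.0852
grip_force: 0.0
clock: 1.08
tcp_pos: [0.4139, -0.2756, 0.2425]
orientation: [0.0, 0.994, 0.113, 0.0]
wrist_force: [0.7, -0.9, 0.5]
finger_gap: 0.0853
grip_force: 0.0
clock: 1.5
tcp_pos: [0.4894, -0.1993, 0.2022]
orientation: [-0.001, 0.993, 0.115, -0.001]
wrist_force: [0.3, -0.0, -0.2]
finger_gap: 0.051
grip_force: 0.0
[[0.228, 0.938, 0.261, 0.556], [-0.974, 0.22, 0.059, -0.184], [-0.002, -0.268, 0.963, 0.334], [0.0, 0.0, 0.0, 1.0]] 0.011
```

View pics/w1.png

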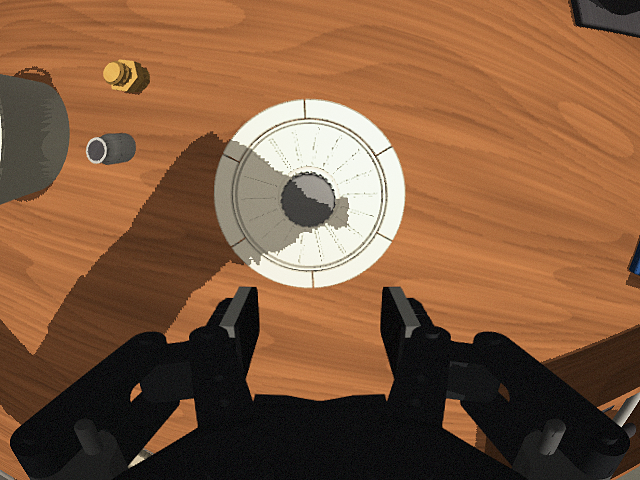

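The wrist view shows the cap at (308,199) and slits at (305,108), (388,151), (383,238), (313,280), (237,240) and (230,157).

```bash
cat > slit.py <<'E'
from h import *
E
python3 - <<'E'
from h import *
from scipy.spatial.transform import Rotation as R
c=cam('wrist')
cap=atz(c,308,199,.0415,True); print('cap',cap)
P=[atz(c,u,v,.0235,True) for u,v in[(305,108),(388,151),(383,238),(313,280),(237,240),(230,157)]]
m=np.mean(P,0);print('mean',m)
for p in P: d=p-m; print(np.hypot(*d[:2]).round(4),np.degrees(np.arctan2(d[1],d[0])).round(1))
s=env.get_state(); M=R.from_quat(np.roll(s['orientation'],-1)).as_matrix()
print(s['tcp_pos'],M.T@(cap-s['tcp_pos']),M.round(3).tolist(),np.degrees(np.arctan2(M[1,0],M[0,0])))
E
```

```text
cap [ 0.50733203 -0.18691904  0.0415    ]
mean [ 0.50646292 -0.1873957   0.0235    ]
0.075 15.4
0.0774 -46.1
0.0741 -106.2
0.0755 -164.6
0.0745 133.8
0.0757 75.5
[ 0.489229   -0.2014161   0.20387454] [ 0.02096819 -0.01009635  0.1623631 ] [[0.974, 0.225, -0.0], [0.225, -0.974, -0.0], [-0.0, 0.0, -1.0]] 13.00596648083191
```

```bash
python3 -m jog '[[-0.5,0.0204,-0.01,0.03,0],[-0.5,0,0,0.035,0],[-0.5,0,0,0.035,0],[-0.5,0,0,0.03,0],[-0.5,0,0,0.02,0]]'
python3 -m jog '[[-0.5,0,0,0.016,0],[-0.5,0,0,0.006,0],[-0.5,0,0,0,0]]'
python3 - <<'E'
from h import *
c=cam('wrist','w2.png')
E
```

```text
clock: 2.02
tcp_pos: [0.5054, -0.1879, 0.0518]
orientation: [-0.0, 0.994, 0.112, -0.001]
wrist_force: [0.4, -0.8, 0.4]
finger_gap: 0.064
grip_force: 0.0
clock: 2.27
tcp_pos: [0.5058, -0.1878, 0.031]
orientation: [-0.0, 0.994, 0.112, -0.001]
wrist_force: [0.5, -0.9, -0.1]
finger_gap: 0.0642
grip_force: 0.0
```

View pics/w2.png

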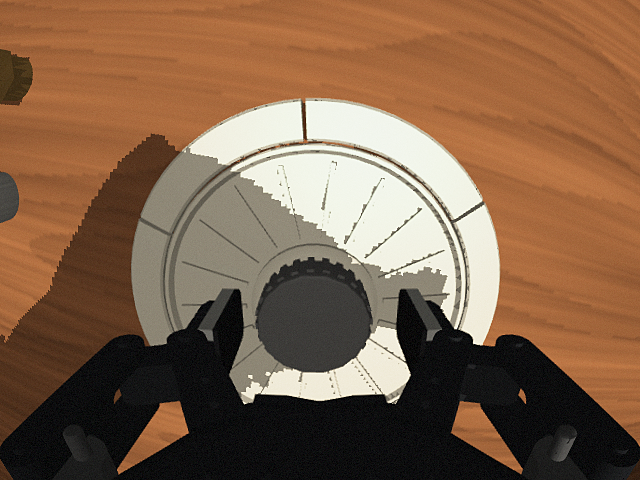

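The cap, at (313,322), sits between the open pads and about 2 mm toward tool −y. I'll correct that and close.

```bash
python3 -m jog '[[-0.5,0,-0.002,0,0],[0.3,0,0,0,0],[0.3,0,0,0,0],[0.3,0,0,0,0],[0.3,0,0,0,0]]' 50
python3 -m jog '[[0.3,0,0,-0.005,0],[0.3,0,0,-0.02,0],[0.3,0,0,-0.03,0],[0.3,0,0,-0.035,0],[0.3,0,0,-0.035,0]]'
```

```text
clock: 2.73
tcp_pos: [0.5076, -0.1854, 0.0335]
orientation: [0.001, 0.994, 0.113, 0.001]
wrist_force: [-1.5, 0.6, 5.7]
finger_gap: 0.0424
grip_force: 50.4
clock: 3.15
tcp_pos: [0.5058, -0.1844, 0.1579]
orientation: [-0.0, 0.994, 0.113, -0.001]
wrist_force: [-0.0, -0.5, -2.0]
finger_gap: 0.0424
grip_force: 51.1
```

```bash
python3 -m jog '[[0.3,0,0,-0.035,0],[0.3,0,0,-0.03,0],[0.3,0.002,-0.008,0,0],[0.3,0.006,-0.03,0,0],[0.3,0.008,-0.038,0,0]]'
cat > ov.py <<'E'
from h import *
def proj(c,P):
    f=240/np.tan(np.radians(c['fov_y'])/2); T=np.array(c['T'])
    q=(np.asarray(P)-T[:3,3])@T[:3,:3]
    return np.c_[c['cx']-f*q[:,0]/q[:,2], c['cy']+f*q[:,1]/q[:,2]]
def circ(x,y,z,r):
    a=np.linspace(0,2*np.pi,120); return np.c_[x+r*np.cos(a),y+r*np.sin(a),z+0*a]
def draw(c,circs,box,sc):
    x0,y0,x1,y1=box
    im=cv2.resize(np.ascontiguousarray(c['img'][y0:y1,x0:x1,::-1]),None,fx=sc,fy=sc,interpolation=cv2.INTER_CUBIC)
    for k,col in circs:
        p=((proj(c,k)-[x0,y0]+.5)*sc).round().astype(int); cv2.polylines(im,[p],True,col,1)
    return im
E
python3 - <<'E'
from ov import *
c=cam('top');s=cam('side')
x,y=.5045,.1345
k=[(circ(x,y,.137,.073),(0,0,255)),(circ(x,y,0,.06),(255,0,0))]
a=draw(c,k,(225,240,325,350),4);b=draw(s,k,(210,175,310,295),4)
h=max(a.shape[0],b.shape[0]);f=lambda i:cv2.copyMakeBorder(i,0,h-i.shape[0],0,0,0)
cv2.imwrite('pics/ov.png',np.hstack([f(a),f(b)]))
E
```

```text
clock: 3.57
tcp_pos: [0.5055, -0.1083, 0.2222]
orientation: [0.001, 0.994, 0.111, 0.001]
wrist_force: [0.7, 0.8, -2.7]
finger_gap: 0.0424
grip_force: 51.4
```

View pics/ov.png

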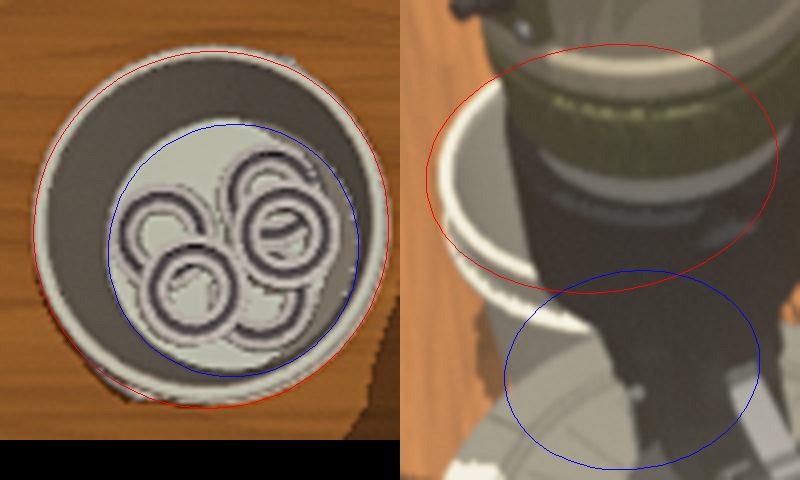

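The top overlay fits to about 1.5 mm, with the pail slightly farther in +x. The side overlay looks shifted, so I'll check it numerically on the unobstructed side0 and look from the wrist now.

Run:
```python
from ov import *
s=cam('side')
print('cap side proj',proj(s,[[.507,-.187,.0415]]), 'top',proj(cam('top'),[[.507,-.187,.0415]]))
s['img']=cv2.imread('pics/side0.png')[:,:,::-1]
k=[(circ(.506,.1355,.137,.073),(0,0,255)),(circ(.512,.1335,.137,.073),(0,200,0)),(circ(.507,-.187,.0415,.022),(255,0,0)),(circ(.507,-.187,.0235,.083),(255,0,0))]
a=draw(s,k,(205,175,325,295),3.3); b=draw(s,k,(240,365,380,480),2.8)
h=max(a.shape[0],b.shape[0]);f=lambda i:cv2.copyMakeBorder(i,0,h-i.shape[0],0,0,0)
im=np.hstack([f(a),f(b)]);print(im.shape)
w=cam('wrist')['img'][:,:,::-1]
cv2.imwrite('pics/ov2.png',im); cv2.imwrite('pics/w3.png',w)
```

```text
cap side proj [[307.36008207 423.2699104 ]] top [[456.7414179  298.73999559]]
(396, 788, 3)
```

View pics/ov2.png

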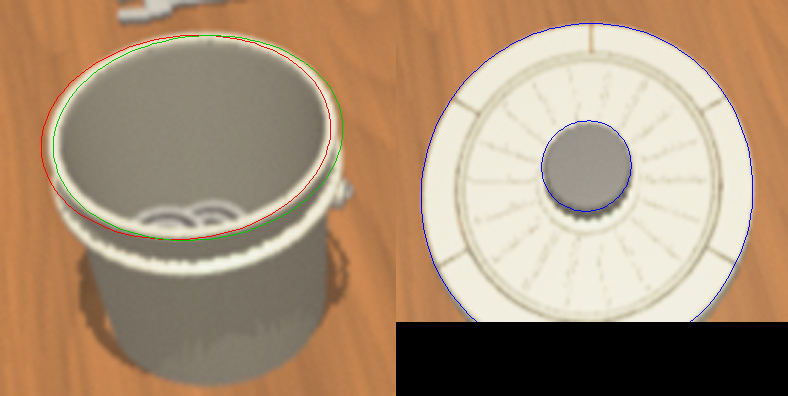

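View pics/w3.png

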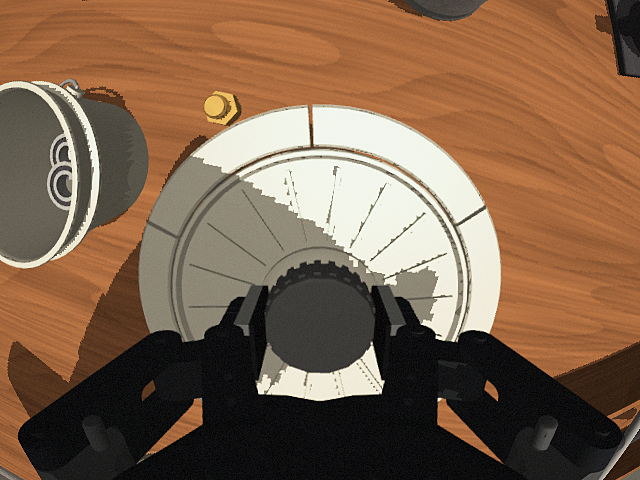

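The side overlay confirms the lid's position and puts the pail near x = 0.510. In the wrist view the rim's bead runs through (50,90), (77,150), (70,225) and (35,265); I'll fit a circle to it.

Run:
```python
from ov import *
from scipy.optimize import least_squares
c=cam('wrist'); g=cv2.cvtColor(c['img'],cv2.COLOR_RGB2HSV)
# inner/outer bead edges along rays in the image: bright,low-sat pixels belonging to first band from the mouth
m=((g[:,:,2]>150)&(g[:,:,1]<60)).astype(np.uint8)
pts=[]
for a in np.radians(np.arange(-75,80,3)):
    for r in np.arange(40,110,.5):
        u,v=8+r*np.cos(a),175+r*np.sin(a)
        if 0<=u<639 and m[int(v+.5),int(u+.5)]:
            r2=r
            while m[int(175+r2*np.sin(a)+.5),int(8+r2*np.cos(a)+.5)]: r2+=.5
            if r2-r<20: pts.append((8+(r+r2)/2*np.cos(a),175+(r+r2)/2*np.sin(a),r2-r))
            break
P=np.array([atz(c,u,v,.139,True)[:2] for u,v,_ in pts]); print(len(P),np.round([p for p in pts][::6],1).tolist())
for rr in(None,.070):
    f=lambda p:np.hypot(P[:,0]-p[0],P[:,1]-p[1])-(p[2] if rr is None else rr)
    r=least_squares(f,[.508,.134,.07],loss='soft_l1',f_scale=.001); print(r.x,np.abs(r.fun).mean())
s=env.get_state();print(s['tcp_pos'],s['clock'])
cap=atz(c,320,324,.222-.0335+.0415,True);print('cap now',cap)
```

```text
51 [[31.2, 88.3, 6.5], [52.7, 106.2, 7.0], [64.3, 129.4, 6.0], [50.8, 161.1, 2.0], [49.2, 175.0, 2.5], [47.9, 188.0, 4.0], [69.1, 219.4, 6.0], [58.1, 244.0, 5.5], [36.5, 262.7, 6.5]]
[0.49948329 0.23159807 0.14537251] 0.00619967739490602
[0.50033008 0.14955055 0.07      ] 0.008495083779163554
[ 0.50502287 -0.10751948  0.22146417] 3.8667
cap now [ 0.50599719 -0.10693636  0.23      ]
```

Run:
```python
from ov import *
from scipy.optimize import least_squares
c=cam('wrist'); g=cv2.cvtColor(c['img'],cv2.COLOR_RGB2HSV)
m=((g[:,:,2]>150)&(g[:,:,1]<60)).astype(np.uint8)
pts=[]
for a in np.radians(np.arange(-75,80,3)):
    r=next((r for r in np.arange(57,110,.5) if m[int(175.5+r*np.sin(a)),int(8.5+r*np.cos(a))]),None)
    if r is None: continue
    r2=r
    while m[int(175.5+r2*np.sin(a)),int(8.5+r2*np.cos(a))]: r2+=.5
    if r2-r<12: pts.append((8+(r+r2)/2*np.cos(a),175+(r+r2)/2*np.sin(a)))
P=np.array([atz(c,u,v,.139,True)[:2] for u,v in pts]); print(len(P))
for rr in(None,.070):
    f=lambda p:np.hypot(P[:,0]-p[0],P[:,1]-p[1])-(p[2] if rr is None else rr)
    r=least_squares(f,[.508,.134,.07],loss='soft_l1',f_scale=.001); print(r.x,np.abs(r.fun).mean())
```

```text
50
[0.50801453 0.13784621 0.07112264] 0.0014079732878254489
[0.50809755 0.13646695 0.07      ] 0.0014552533992964857
```

```bash
python3 -m jog '[[0.3,0.005,-0.02,0,0],[0.3,0.009,-0.0375,0,0],[0.3,0.009,-0.0375,0,0],[0.3,0.009,-0.0375,0,0],[0.3,0.009,-0.0375,0,0]]'
python3 -m jog '[[0.3,0.008,-0.034,0,0],[0.3,0.005,-0.022,0,0],[0.3,0.0025,-0.0097,0,0],[0.3,0,0,0.02,0],[0.3,0,0,0,0]]'
```

```text
clock: 4.33
tcp_pos: [0.507, 0.0679, 0.2215]
orientation: [0.0, 0.994, 0.112, 0.0]
wrist_force: [1.5, -0.0, -1.9]
finger_gap: 0.0423
grip_force: 51.7
clock: 4.75
tcp_pos: [0.5061, 0.1346, 0.1989]
orientation: [0.0, 0.994, 0.113, -0.002]
wrist_force: [-1.1, -0.7, -2.8]
finger_gap: 0.0421
grip_force: 51.8
```

```bash
python3 -m jog '[[0.3,0.001,0,0.015,0],[0.3,0,0,0.01,0],[0.3,0,0,0.004,0],[0.3,0,0,0,0]]'
python3 -m jog '[[0.3,0,0,0.003,0],[0.3,0,0,0.002,0],[0.3,0,0,0,0]]'
python3 - <<'E'
from ov import *
s=cam('side'); cv2.imwrite('pics/s4.png',cv2.resize(s['img'][150:330,180:380,::-1],None,fx=3,fy=3))
E
```

```text
clock: 5.08
tcp_pos: [0.5073, 0.1342, 0.1715]
orientation: [0.0, 0.994, 0.112, -0.001]
wrist_force: [-0.6, 0.1, -1.8]
finger_gap: 0.0421
grip_force: 51.8
clock: 5.33
tcp_pos: [0.5086, 0.1352, 0.168]
orientation: [-0.0, 0.994, 0.113, 0.001]
wrist_force: [0.1, 0.4, -0.9]
finger_gap: 0.0424
grip_force: 51.9
```

View pics/s4.png

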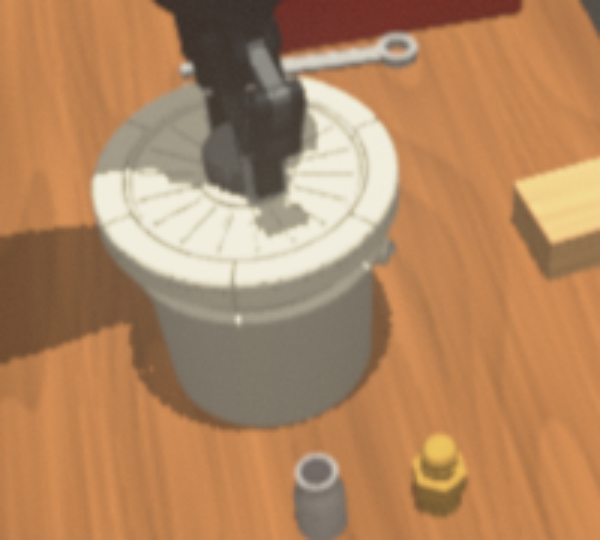

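The lid sits centred over the pail in this crop (rim centre ≈ (245,180)) and is just making contact. I'll lower it a little more.

```bash
python3 -m jog '[[0.3,0,0,0.002,0],[0.3,0,0,0.002,0],[0.3,0,0,0,0]]'
python3 -m jog '[[0.3,0,0,0.002,0],[0.3,0,0,0,0]]'
```

```text
clock: 5.63
tcp_pos: [0.5088, 0.1356, 0.1638]
orientation: [-0.0, 0.994, 0.113, 0.001]
wrist_force: [3.3, 0.7, -0.9]
finger_gap: 0.0423
grip_force: 51.9
clock: 5.8
tcp_pos: [0.5088, 0.1355, 0.1619]
orientation: [-0.0, 0.994, 0.113, 0.001]
wrist_force: [3.8, 1.9, 0.5]
finger_gap: 0.0422
grip_force: 51.9
```

```bash
python3 -m jog '[[0.3,0.001,0,0,0],[0.3,0,0,0,0],[-0.5,0,0,0,0],[-0.5,0,0,0,0],[-0.5,0,0,0,0]]'
python3 -m jog '[[-0.5,0,0,-0.02,0],[-0.5,0,0,-0.035,0],[-0.5,-0.03,0,-0.025,0],[0,-0.03,0,-0.02,0],[0,0,0,0,0]]'
python3 - <<'E'
from h import *
cam('wrist','w5.png')
E
```

```text
clock: 6.22
tcp_pos: [0.5085, 0.1353, 0.1614]
orientation: [0.0, 0.994, 0.113, -0.001]
wrist_force: [-0.2, 1.0, -0.9]
finger_gap: 0.0638
grip_force: 0.0
clock: 6.63
tcp_pos: [0.4478, 0.1216, 0.2659]
orientation: [0.0, 0.994, 0.113, 0.001]
wrist_force: [0.4, -0.5, 0.5]
finger_gap: 0.0429
grip_force: 0.0
```

View pics/w5.png

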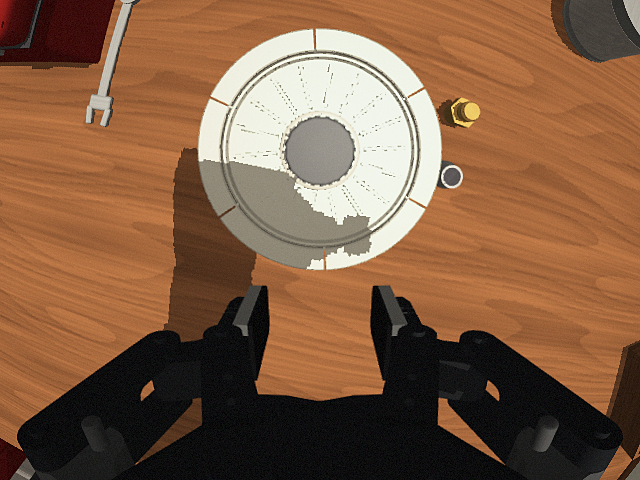

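The lid lies squarely on the pail: cap (320,151), slits (314,40), (417,94), (418,203), (324,260), (227,212), (219,100).

```bash
cat > tgt.py <<'E'
from h import *
from scipy.spatial.transform import Rotation as R
import sys,json
def go(C,yaw):
    s=env.get_state(); M=R.from_quat(np.roll(s['orientation'],-1)).as_matrix()
    print(s['clock'],'tcp',s['tcp_pos'].round(4))
    for k in range(6):
        a=np.radians(yaw+60*k); p=np.r_[np.array(C)+.071*np.array([np.cos(a),np.sin(a)]),.152]
        print(k,yaw+60*k,p.round(4),'tool shift',(M.T@(p-s['tcp_pos'])).round(4))
E
python3 - <<'E'
from tgt import *
c=cam('wrist')
P=[atz(c,u,v,.152,True) for u,v in[(314,40),(417,94),(418,203),(324,260),(227,212),(219,100)]]
m=np.mean(P,0);print('mean',m,'cap',atz(c,320,151,.168,True))
y=[]
for p in P: d=p-m; a=np.degrees(np.arctan2(d[1],d[0]));y.append(a%60); print(np.hypot(*d[:2]).round(4),a.round(1))
go(m[:2],np.mean(y)-30)
E
```

```text
mean [0.5096277 0.1351877 0.152    ] cap [0.50972317 0.1351649  0.168     ]
0.0746 15.9
0.0755 -45.4
0.0752 -104.2
0.0749 -164.8
0.0753 135.6
0.0757 74.9
6.7333 tcp [0.4506 0.1219 0.2627]
0 -14.655559047225296 [0.5783 0.1172 0.152 ] tool shift [0.1231 0.0332 0.1111]
1 45.344440952774704 [0.5595 0.1857 0.152 ] tool shift [ 0.1202 -0.0377  0.111 ]
2 105.3444409527747 [0.4908 0.2037 0.152 ] tool shift [ 0.0573 -0.0706  0.1108]
3 165.3444409527747 [0.4409 0.1532 0.152 ] tool shift [-0.0026 -0.0326  0.1107]
4 225.3444409527747 [0.4597 0.0847 0.152 ] tool shift [0.0003 0.0383 0.1108]
5 285.3444409527747 [0.5284 0.0667 0.152 ] tool shift [0.0632 0.0712 0.1109]
```

```bash
python3 -m jog '[[1,-0.0026,-0.0326,0,0],[1,0,0,0.03,0],[1,0,0,0.03,0],[1,0,0,0.02,0],[1,0,0,0.01,0]]' 50
python3 -m jog '[[1,0,0,0.005,0],[1,0,0,0.002,0],[1,0,0,0,0],[1,0,0,0,0]]'
python3 -m jog '[[1,0,0,0.002,0],[1,0,0,0,0]]'
python3 -m jog '[[1,0,0,0.002,0],[1,0,0,0,0]]'
python3 -m jog '[[1,0,0,0.001,0],[1,0,0,0,0]]'
```

```text
clock: 7.15
tcp_pos: [0.4389, 0.1531, 0.1675]
orientation: [0.0, 0.994, 0.113, -0.003]
wrist_force: [-0.2, -0.8, -1.7]
finger_gap: -0.0001
grip_force: 0.0
clock: 7.48
tcp_pos: [0.4417, 0.1533, 0.1656]
orientation: [0.0, 0.994, 0.113, 0.001]
wrist_force: [0.1, -1.3, 0.5]
finger_gap: 0.0001
grip_force: 0.0
clock: 7.65
tcp_pos: [0.4416, 0.1533, 0.1634]
orientation: [0.0, 0.994, 0.113, 0.001]
wrist_force: [-0.3, 0.2, 0.2]
finger_gap: -0.0002
grip_force: 0.3
clock: 7.82
tcp_pos: [0.4409, 0.1535, 0.1614]
orientation: [-0.0, 0.994, 0.113, 0.001]
wrist_force: [-1.6, 0.2, 2.4]
finger_gap: -0.0001
grip_force: 1.4
clock: 7.98
tcp_pos: [0.4408, 0.1533, 0.16]
orientation: [-0.0, 0.994, 0.113, 0.0]
wrist_force: [-1.2, -0.6, 1.2]
finger_gap: -0.0001
grip_force: 0.6
```

```bash
for i in 1; do :; done
python3 -m jog '[[1,0,0,0.002,0],[1,0,0,0,0]]' | grep -E 'tcp|wrist'
python3 -m jog '[[1,0,0,0.0015,0],[1,0,0,0,0]]' | grep -E 'tcp|wrist'
python3 -m jog '[[1,0,0,0.001,0],[1,0,0,0,0]]' | grep -E 'tcp|wrist'
python3 -m jog '[[1,0,0,0.001,0],[1,0,0,0,0]]' | grep -E 'tcp|wrist'
```

```text
tcp_pos: [0.4407, 0.1531, 0.1573]
wrist_force: [0.6, -0.0, -0.4]
tcp_pos: [0.4407, 0.1531, 0.1557]
wrist_force: [-0.7, -0.3, -0.1]
tcp_pos: [0.4408, 0.1531, 0.1555]
wrist_force: [-2.0, -1.1, 2.6]
tcp_pos: [0.4409, 0.1531, 0.1553]
wrist_force: [-4.0, -1.4, 10.1]
```

```bash
for x in 1; do python3 -m jog '[[1,0,0,0.001,0],[1,0,0,0,0]]' | grep -E 'tcp|wrist'; done
python3 -m jog '[[1,0,0,0.0005,0],[1,0,0,0,0]]' | grep -E 'tcp|wrist'
```

```text
tcp_pos: [0.4409, 0.1531, 0.1552]
wrist_force: [-5.4, -1.2, 16.9]
tcp_pos: [0.4409, 0.1531, 0.1552]
wrist_force: [-7.0, -2.6, 19.9]
```

```bash
python3 -m jog '[[1,0,0,-0.006,0],[1,0,0,-0.004,0],[1,0,0,0,0],[1,0,0,0,0]]' | grep -E 'tcp|wrist'
python3 -m jog '[[1,0,0,0.004,0],[1,0,0,0.001,0],[1,0,0,0,0]]' | grep -E 'tcp|wrist'
python3 -m jog '[[1,0,0,0.002,0],[1,0,0,0,0]]' | grep -E 'tcp|wrist'
```

```text
tcp_pos: [0.4409, 0.1532, 0.1625]
wrist_force: [0.1, -1.4, -0.4]
tcp_pos: [0.4401, 0.1531, 0.1566]
wrist_force: [-1.0, 0.3, -0.5]
tcp_pos: [0.4406, 0.1532, 0.1556]
wrist_force: [-0.3, 0.5, 1.5]
```

Section 3 stays down, with no contact until about 0.1555. Next is section 4.

```bash
python3 -m jog '[[1,0,0,-0.014,0],[1,0.001,0.0235,0,0],[1,0.001,0.0235,0,0],[1,0.001,0.0238,0,0],[1,0,0,0,0]]' | grep -E 'tcp|wrist'
python3 -m jog '[[1,0,0,0.004,0],[1,0,0,0,0]]' | grep -E 'tcp|wrist'
python3 -m jog '[[1,0,0,0.002,0]]' | grep -E 'tcp|wrist'
python3 -m jog '[[1,0,0,0.001,0]]' | grep -E 'tcp|wrist'
python3 -m jog '[[1,0,0,0.001,0]]' | grep -E 'tcp|wrist'
python3 -m jog '[[1,0,0,0.001,0]]' | grep -E 'tcp|wrist'
python3 -m jog '[[1,0,0,0.001,0]]' | grep -E 'tcp|wrist'
python3 -m jog '[[1,0,0,0.001,0]]' | grep -E 'tcp|wrist'
python3 -m jog '[[1,0,0,0.001,0]]' | grep -E 'tcp|wrist'
```

```text
tcp_pos: [0.4609, 0.0822, 0.1696]
wrist_force: [-0.6, -0.4, 0.1]
tcp_pos: [0.459, 0.085, 0.1648]
wrist_force: [-0.1, -0.3, 0.2]
tcp_pos: [0.4592, 0.0854, 0.1634]
wrist_force: [-0.7, -1.4, 4.1]
tcp_pos: [0.4591, 0.0852, 0.1626]
wrist_force: [-2.4, -3.6, 6.2]
tcp_pos: [0.459, 0.0851, 0.1621]
wrist_force: [-3.1, -3.0, 9.4]
tcp_pos: [0.4589, 0.0849, 0.1613]
wrist_force: [-4.4, -3.3, 7.6]
tcp_pos: [0.459, 0.085, 0.1601]
wrist_force: [-1.1, -1.2, 3.1]
tcp_pos: [0.4594, 0.0855, 0.1588]
wrist_force: [0.5, -0.2, -0.0]
tcp_pos: [0.4595, 0.0856, 0.1575]
wrist_force: [-0.2, 0.2, 0.6]
```

Here the snap shows clearly: the force peaked at about 9 N and then let go. I'll take it to the stop.

```bash
python3 -m jog '[[1,0,0,0.002,0],[1,0,0,0,0]]' | grep -E 'tcp|wrist'
python3 -m jog '[[1,0,0,0.001,0],[1,0,0,0,0]]' | grep -E 'tcp|wrist'
python3 -m jog '[[1,0,0,0.001,0],[1,0,0,0,0]]' | grep -E 'tcp|wrist'
python3 -m jog '[[1,0,0,0.001,0],[1,0,0,0,0]]' | grep -E 'tcp|wrist'
```

```text
tcp_pos: [0.4598, 0.0854, 0.1557]
wrist_force: [-1.9, 1.3, 3.3]
tcp_pos: [0.4599, 0.0854, 0.1554]
wrist_force: [-2.1, 2.6, 7.4]
tcp_pos: [0.4599, 0.0854, 0.1553]
wrist_force: [-4.5, 1.4, 14.4]
tcp_pos: [0.46, 0.0854, 0.1552]
wrist_force: [-6.3, 1.4, 20.4]
```

```bash
python3 -m jog '[[1,0,0,-0.017,0],[1,0.0315,0.0165,0,0],[1,0.0314,0.0164,0,0],[1,0,0,0,0],[1,0,0,0,0]]' | grep -E 'tcp|wrist'
python3 -m jog '[[1,0,0,0.004,0],[1,0,0,0.002,0],[1,0,0,0.001,0],[1,0,0,0.001,0]]' | grep -E 'tcp|wrist'
python3 -m jog '[[1,0,0,0.001,0],[1,0,0,0.001,0]]' | grep -E 'tcp|wrist'
python3 -m jog '[[1,0,0,0.001,0],[1,0,0,0.001,0]]' | grep -E 'tcp|wrist'
python3 -m jog '[[1,0,0,0.002,0],[1,0,0,0,0]]' | grep -E 'tcp|wrist'
python3 -m jog '[[1,0,0,0.001,0],[1,0,0,0,0]]' | grep -E 'tcp|wrist'
python3 -m jog '[[1,0,0,0.001,0],[1,0,0,0,0]]' | grep -E 'tcp|wrist'
```

```text
tcp_pos: [0.5295, 0.0665, 0.1687]
wrist_force: [-0.5, 0.4, 0.6]
tcp_pos: [0.5278, 0.0667, 0.1625]
wrist_force: [-1.3, -3.8, 7.8]
tcp_pos: [0.528, 0.0662, 0.1609]
wrist_force: [-0.5, -5.1, 6.2]
tcp_pos: [0.5275, 0.0673, 0.1579]
wrist_force: [-0.4, -0.4, -0.3]
tcp_pos: [0.5277, 0.0674, 0.1555]
wrist_force: [0.5, 0.8, 2.4]
tcp_pos: [0.5277, 0.0674, 0.1554]
wrist_force: [-3.4, 1.3, 8.8]
tcp_pos: [0.5278, 0.0674, 0.1553]
wrist_force: [-5.5, -0.6, 14.5]
```

Section 5 snapped and bottomed. Section 0 is a shift of (+0.060, −0.038).

```bash
python3 -m jog '[[1,0,0,0.0008,0],[1,0,0,0,0]]' | grep -E 'tcp|wrist'
python3 -m jog '[[1,0,0,-0.017,0],[1,0.03,-0.019,0,0],[1,0.0299,-0.019,0,0],[1,0,0,0,0],[1,0,0,0,0]]' | grep -E 'tcp|wrist'
python3 -m jog '[[1,0,0,0.004,0],[1,0,0,0.002,0],[1,0,0,0.001,0],[1,0,0,0.001,0]]' | grep -E 'tcp|wrist'
python3 -m jog '[[1,0,0,0.001,0],[1,0,0,0.001,0]]' | grep -E 'tcp|wrist'
python3 -m jog '[[1,0,0,0.001,0],[1,0,0,0.001,0]]' | grep -E 'tcp|wrist'
python3 -m jog '[[1,0,0,0.002,0],[1,0,0,0,0]]' | grep -E 'tcp|wrist'
python3 -m jog '[[1,0,0,0.001,0],[1,0,0,0,0]]' | grep -E 'tcp|wrist'
python3 -m jog '[[1,0,0,0.001,0],[1,0,0,0,0]]' | grep -E 'tcp|wrist'
```

```text
tcp_pos: [0.5279, 0.0673, 0.1553]
wrist_force: [-7.2, 0.1, 19.5]
tcp_pos: [0.5783, 0.1187, 0.1687]
wrist_force: [-1.1, 0.6, 0.1]
tcp_pos: [0.5777, 0.1171, 0.1629]
wrist_force: [-1.3, 0.6, 7.3]
tcp_pos: [0.5785, 0.1168, 0.1614]
wrist_force: [1.4, 0.4, 5.1]
tcp_pos: [0.5782, 0.1168, 0.1586]
wrist_force: [1.0, 0.7, -0.7]
tcp_pos: [0.5773, 0.1169, 0.1555]
wrist_force: [0.7, -1.1, 1.3]
tcp_pos: [0.5774, 0.1169, 0.1554]
wrist_force: [-2.5, -1.2, 7.7]
tcp_pos: [0.5775, 0.1169, 0.1553]
wrist_force: [-4.0, -1.3, 13.1]
```

Section 0 is home. Section 1 is a shift of (−0.003, −0.071).

```bash
python3 -m jog '[[1,0,0,0.001,0],[1,0,0,0,0]]' | grep -E 'tcp|wrist'
python3 -m jog '[[1,0,0,-0.017,0],[1,-0.001,-0.0355,0,0],[1,-0.001,-0.0354,0,0],[1,0,0,0,0],[1,0,0,0,0]]' | grep -E 'tcp|wrist'
python3 -m jog '[[1,0,0,0.004,0],[1,0,0,0.002,0],[1,0,0,0.001,0],[1,0,0,0.001,0]]' | grep -E 'tcp|wrist'
python3 -m jog '[[1,0,0,0.001,0],[1,0,0,0.001,0]]' | grep -E 'tcp|wrist'
python3 -m jog '[[1,0,0,0.001,0],[1,0,0,0.001,0]]' | grep -E 'tcp|wrist'
python3 -m jog '[[1,0,0,0.002,0],[1,0,0,0,0]]' | grep -E 'tcp|wrist'
python3 -m jog '[[1,0,0,0.001,0],[1,0,0,0,0]]' | grep -E 'tcp|wrist'
python3 -m jog '[[1,0,0,0.001,0],[1,0,0,0,0]]' | grep -E 'tcp|wrist'
```

```text
tcp_pos: [0.5779, 0.1169, 0.1552]
wrist_force: [-5.5, -1.7, 17.4]
tcp_pos: [0.559, 0.1874, 0.1692]
wrist_force: [-0.3, -0.1, 0.4]
tcp_pos: [0.5608, 0.186, 0.1631]
wrist_force: [-2.4, 3.5, 12.1]
tcp_pos: [0.5616, 0.1864, 0.1615]
wrist_force: [0.1, 4.7, 8.6]
tcp_pos: [0.561, 0.1853, 0.1582]
wrist_force: [-1.0, 1.3, -0.4]
tcp_pos: [0.5603, 0.185, 0.1555]
wrist_force: [1.1, -0.8, 3.3]
tcp_pos: [0.5604, 0.185, 0.1554]
wrist_force: [-1.7, -1.7, 8.0]
tcp_pos: [0.5604, 0.1851, 0.1554]
wrist_force: [-3.5, -2.7, 13.2]
```

Section 1 is home. Section 2 is a shift of (−0.063, −0.033).

```bash
python3 -m jog '[[1,0,0,0.001,0],[1,0,0,0,0]]' | grep -E 'tcp|wrist'
python3 -m jog '[[1,0,0,-0.017,0],[1,-0.0317,-0.0165,0,0],[1,-0.0317,-0.0164,0,0],[1,0,0,0,0],[1,0,0,0,0]]' | grep -E 'tcp|wrist'
python3 -m jog '[[1,0,0,0.004,0],[1,0,0,0.002,0],[1,0,0,0.001,0],[1,0,0,0.001,0]]' | grep -E 'tcp|wrist'
python3 -m jog '[[1,0,0,0.001,0],[1,0,0,0.001,0]]' | grep -E 'tcp|wrist'
python3 -m jog '[[1,0,0,0.001,0],[1,0,0,0.001,0]]' | grep -E 'tcp|wrist'
python3 -m jog '[[1,0,0,0.002,0],[1,0,0,0,0]]' | grep -E 'tcp|wrist'
python3 -m jog '[[1,0,0,0.001,0],[1,0,0,0,0]]' | grep -E 'tcp|wrist'
python3 -m jog '[[1,0,0,0.001,0],[1,0,0,0,0]]' | grep -E 'tcp|wrist'
```

```text
tcp_pos: [0.5607, 0.1853, 0.1552]
wrist_force: [-4.8, -1.7, 17.2]
tcp_pos: [0.4898, 0.1992, 0.1691]
wrist_force: [0.2, -0.5, -0.4]
tcp_pos: [0.4932, 0.1998, 0.163]
wrist_force: [-5.0, 1.3, 13.8]
tcp_pos: [0.493, 0.2007, 0.1609]
wrist_force: [-4.9, 4.0, 7.0]
tcp_pos: [0.4932, 0.1995, 0.1576]
wrist_force: [0.0, 0.8, -0.4]
tcp_pos: [0.4929, 0.1993, 0.1555]
wrist_force: [0.6, 0.1, 1.2]
tcp_pos: [0.4929, 0.1993, 0.1554]
wrist_force: [0.2, -1.0, 6.3]
tcp_pos: [0.4929, 0.1994, 0.1553]
wrist_force: [-1.9, -1.8, 12.1]
```

Section 2 is home. I'll re-feel section 3, which was pressed while the lid was still loose.

```bash
python3 -m jog '[[1,0,0,0.001,0],[1,0,0,0,0]]' | grep -E 'tcp|wrist'
python3 -m jog '[[1,0,0,-0.017,0],[1,-0.0305,0.0167,0,0],[1,-0.0305,0.0167,0,0],[1,0,0,0,0],[1,0,0,0,0]]' | grep -E 'tcp|wrist'
python3 -m jog '[[1,0,0,0.004,0],[1,0,0,0.004,0],[1,0,0,0.003,0],[1,0,0,0,0]]' | grep -E 'tcp|wrist'
python3 -m jog '[[1,0,0,0.003,0],[1,0,0,0,0]]' | grep -E 'tcp|wrist'
python3 -m jog '[[1,0,0,0.002,0],[1,0,0,0,0]]' | grep -E 'tcp|wrist'
```

```text
tcp_pos: [0.493, 0.1995, 0.1553]
wrist_force: [-4.8, -1.9, 18.5]
tcp_pos: [0.439, 0.152, 0.1692]
wrist_force: [0.2, 0.7, 0.2]
tcp_pos: [0.4405, 0.1533, 0.1576]
wrist_force: [0.3, -0.5, -0.7]
tcp_pos: [0.4409, 0.1534, 0.1556]
wrist_force: [0.6, -0.3, 0.3]
tcp_pos: [0.4409, 0.1533, 0.1553]
wrist_force: [-3.4, -1.3, 13.2]
```

All six stop at the same height (TCP 0.155). I'll retreat and take a last look.

```bash
python3 -m jog '[[1,0,0,-0.02,0],[1,0,0,-0.035,0],[1,-0.02,0,-0.035,0],[1,-0.02,0,-0.03,0],[1,0,0,0,0]]'
python3 - <<'E'
from h import *
s=cam('side')['img'][120:480,150:450,::-1]; w=cam('wrist')['img'][:,:,::-1]
cv2.imwrite('pics/fin.png',np.hstack([cv2.resize(s,(400,480)),cv2.resize(w,(400,300)) if 0 else w[:480,120:520]]))
E
```

```text
clock: 20.07
tcp_pos: [0.4015, 0.1436, 0.2795]
orientation: [-0.002, 0.993, 0.117, 0.003]
wrist_force: [0.4, 0.1, 1.1]
finger_gap: 0.0004
grip_force: 0.0
```

View pics/fin.png

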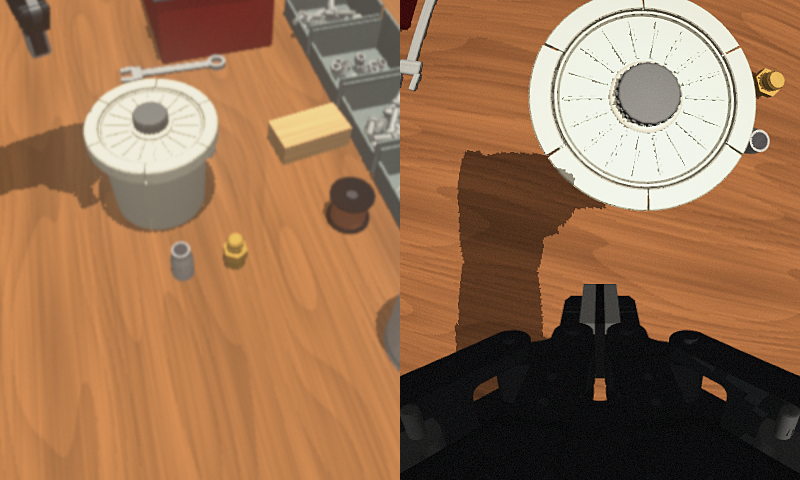

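The lid is level on the pail (side crop, about (150,125)), the sections are even, and the bystanders look undisturbed. Handing in.

```bash
python3 -c "
from workcell import env;print(env.hand_in())"
```

```text
the job is handed in; nothing more can be done
None
```

The lid is on the pail and all six rim sections are snapped home: each stopped dead at the same height with no reading above about 20 N, and the job was handed in at about 20 s on the robot's clock with the other things looking undisturbed.

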